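Specimen disc into the holding block, grooved face up

TASK

Three equal steel specimen discs, each a round flange with a ring-grooved face on one side and a short stem on the other, are on the bench. Pick up the one that stands on the bench on its stem with the grooved face up, and set it gently, without dropping it, into the empty well of the grey holding block: stem down, grooved face up, flange lying flat on the block, let go. Leave the disc already in the other well and the disc lying face down with its stem up where they are.

Things in the scene. Friction and masses are not known exactly. Their poses are not given: they have to be found in the camera images.
- disc_mid (a point): Steel disc to place, standing stem down. Flange 56 mm across, 14 mm thick, ring-grooved top; stem below 24 mm across, 10 mm long; 24 mm tall in all, about 150 g. Point on its axis, half-way up: 12 mm above the stem's foot, 2 mm above the flange's underside. z from stem to grooved face (up). Grip the flange's edge, fingertips no lower than its underside, or they meet the block when it seats.
- well (a point): Mouth centre of the empty well in the fixed grey block's top, 30 mm above the bench. Round, 42 mm across, 14 mm deep, slight lead-in: 9 mm to spare round the stem, which does not reach the floor; the flange rests on the block. Block 90 (x) by 180 (y) by 30 mm; z up, y along the block to the occupied well, 90 mm away at +y. Seated, disc_mid is 2 mm above this point.
- parked_mid (a point): An equal disc already seated in the block's other well, grooved face up, to be left there. Point on its axis, half-way up (12 mm below its top). z from stem to grooved face.
- over_mid (a point): An equal disc lying on the bench grooved face down, stem pointing up, to be left there. Point on its axis, half-way up, 12 mm above the bench. z up.
Not all that is in view belongs to the job. What is shaped like the part that bears well but blue is not meant. What is shaped like the part that bears disc_mid but blue is not meant.

How it is judged:
By the outcome, as a careful person would: the job done as asked, in the order asked, and still so for the second after the job is handed in, with the robot touching nothing.
It also fails if it takes over 35 s, if anything falls off the work surface, if the arm or the gripper's body presses on something with over 40 N, if the wrist force passes 120 N, or if a joint passes its speed limit or range.

ROBOT

A 6-joint arm with a two-finger parallel gripper is mounted at the origin on the work surface. World frame = base frame: x ahead of the robot, y to its left, z up, the work surface at z = 0. Lengths are in mm, angles in rad, forces in N, time in s.
With the tool pointing down it reaches from about 350 to 775 mm from the base axis. Payload 7.3 kg.
Tool frame: the origin (TCP) lies between the finger pads; the fingertips stand 22 mm ahead of it and the grasp point (between the pads) lies 3 mm ahead of it (nose_length is the distance from the TCP to the fingertips, in mm); z points along the fingers, y is the direction in which the jaws open and shut (so a half turn about z gives the same grasp; the last joint's range is limited). The gripper opens to 92 mm and grips with 3 to 60 N. Pads are 19 mm wide; open, the fingers measure 130 mm over their backs; the gripper's body (75 mm by 190 mm) begins 47 mm behind the grasp point.
Start: joints at [1.156, 0.342, 1.524, -0, 1.275, -0.146], TCP at [139.411, 506.172, 217.441] pointing down, gripper open.
Joint ranges: [-2.53, 2.53], [-0.77, 2.02], [0.04, 2.7], [-1, 4.14], [0.28, 2.66], [-3.11, 3.11]. Speed limits (rad/s): [2.57, 2.57, 3.14, 3.14, 3.14, 3.14].

INTERFACE

Orientations are given as [roll, pitch, yaw] about the fixed x, y, z axes, in that order (R = Rz(yaw) Ry(pitch) Rx(roll)).
In Python, from plant import get_obs, capture, close_job, nose_length gives the robot as it stands.
- The arm moves only by the tool step_arm, never from a script. Its argument "increments" is text: rows parted by semicolons, each of 7 numbers parted by spaces: the turn, a rotation vector about the tool's x, y, z in rad, then the shift along the tool's x, y, z in mm, then the opening, from -1 (shut) to 1 (fully open). A call has 1 to 20 rows; each row is the pose to reach, as a shift and turn from the pose commanded when the call began, along the tool's axes at that moment; what a row does not reach only later rows make up. A row lasts 1/8 s, in which the tool goes at most 62.5 mm and 10.7 degrees, less where a joint would pass 70% of its speed; a pose out of reach is approached as far as the arm can. A call with a gripper value outside its range is refused whole. The fingers move at their own pace and stop on an object; the grip force is fixed at half the most. Time passes only in rows, so rows that repeat a pose let the fingers close. It gives the time, the measured TCP pose, the force and the opening at its end, in the units of the state.
- get_obs(): the state, without advancing time (a new reading comes with each control period).
- capture(name): name is "scene" or "top" or "wrist"; returns a dict with "frame" (400x640x3 uint8, red, green, blue), "K" (3x3 intrinsics, pixels), "extrinsics" (4x4, takes a point from world to camera coordinates); the wrist camera has in their place "tool_from_camera" (4x4, takes a point from camera to tool coordinates, whose origin is the TCP and whose axes are the flange's). Camera axes: x right, y down, z forward; pixel columns grow to the right and rows downward; lengths in mm; the calibration is good to about 2 mm. A picture is of the moment at which its call begins: read the wrist's pose just before it. There is no depth.
- close_job(): hands the job in, once; it reports no verdict.
The state is a dict: "time": time; "joint_positions": joint angles; "dq": joint speeds; "tau": joint torques, N m; "tool_pos": TCP position; "tcp_rot": TCP orientation; "contact_force": force on the tool from outside, world axes, zero at the start; "moment": the same for the moment, N m; "grip_width": finger opening in mm.
Only numpy, scipy, OpenCV 4.12 (cv2) and the standard library are available. Lean on these libraries where they do the work, as an engineer would, in place of code of your own. Each camera call takes 0.05 s, during which the arm holds its last target.

## Working session

There is one attempt and no reset: what is moved stays moved. The work goes in short steps, Python scripts to look and compute and a tool call to move; the robot and the scene stay as the last step left them, time stands still between calls to the robot, and variables do not carry over. Pictures are saved under pics/ and viewed, and the job is handed in when it is done.

Besides the shell and the picture viewer there is one more tool, called after "Emit:" as a command line: name --argument value ..., lists and objects as JSON in quotes. step_arm: Moves the arm, as the interface text tells. Its arguments: {"type":"object","properties":{"increments":{"type":"string"}},"required":["increments"]}

```bash
mkdir -p pics
cat > h.py <<'E'
import numpy as np, cv2
from plant import get_obs, capture, close_job, nose_length
def save(c,n): cv2.imwrite('pics/'+n+'.png',cv2.cvtColor(c['frame'],cv2.COLOR_RGB2BGR))
def ray(c,u,v,z):
    E=np.array(c['extrinsics']);R=E[:3,:3];t=E[:3,3];o=-R.T@t
    d=R.T@np.linalg.inv(c['K'])@np.array([u,v,1.]);return o+d*(z-o[2])/d[2]
def proj(c,p):
    E=np.array(c['extrinsics']);q=np.array(c['K'])@(E[:3,:3]@np.array(p,float)+E[:3,3]);return q[:2]/q[2]
E
python3 - <<'E'
from h import *
o=get_obs();print(o)
for n in('scene','top'):
    c=capture(n);save(c,n+'0');np.savez('/tmp/'+n+'.npz',**c);E=c['extrinsics'];print(n,-E[:3,:3].T@E[:3,3],c['K'][0,0])
E
```

```text
{'time': 0.0, 'joint_positions': array([ 1.15596806e+00,  3.42710648e-01,  1.52501211e+00,  4.38037678e-06,
        1.27539550e+00, -1.46006717e-01]), 'dq': array([-0.00036062,  0.00047023,  0.00232853, -0.00162411,  0.00063829,
        0.00027625]), 'tau': array([ 2.08888869e-04, -4.31239307e+01, -2.44217670e+01,  7.17663788e-02,
        5.56269858e-02, -1.25376000e-04]), 'tool_pos': array([139.24789545, 505.76293386, 216.7529529 ]), 'tcp_rot': array([-3.14008389e+00, -2.26102443e-04,  2.87276966e+00]), 'contact_force': array([0.50084966, 0.2359928 , 0.30048821]), 'moment': array([ 0.0259937 ,  0.00241194, -0.06060815]), 'grip_width': 91.9393060468529}
scene [ 938.36960096 -224.64507425  825.23051783] 480.8294676351195
top [ 450.72714038  -10.52007698 1017.58813249] 491.58324922503556
```

View pics/top0.png

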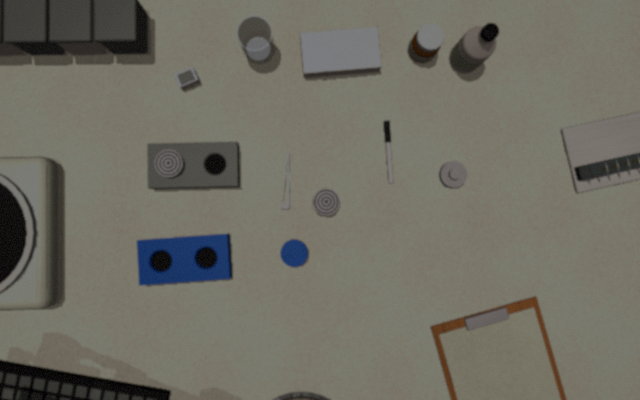

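View pics/scene0.png

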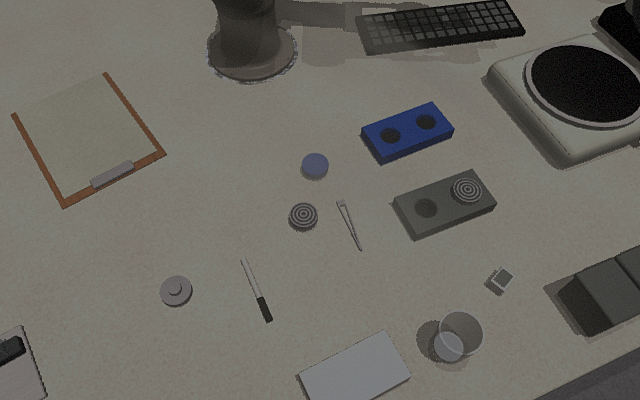

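Candidates in the top view:
- (326,203): steel with rings up, on the bench. It fits disc_mid.
- (169,163): in the grey block, so it's the parked disc.
- (453,174): shows a stem, so it's the over disc.
- (294,253): blue decoy.

The empty grey well is at (215,163), and the blue block at (184,260) is a decoy. I'll confirm in an enlarged crop and measure.

Run:
```python
from h import *
L=lambda n:dict(np.load('/tmp/'+n+'.npz'))
top=L('top');sc=L('scene')
def crop(c,x,y,w,h,s): return cv2.resize(cv2.convertScaleAbs(cv2.cvtColor(c['frame'][y:y+h,x:x+w],cv2.COLOR_RGB2BGR),alpha=1.6),None,fx=s,fy=s,interpolation=cv2.INTER_NEAREST)
a=crop(top,140,130,210,95,3.8);b=crop(sc,280,150,220,95,3.6)
b=cv2.copyMakeBorder(b,0,0,0,a.shape[1]-b.shape[1],0) if b.shape[1]<a.shape[1] else b
o=np.vstack([a[:290],b[:290]]) if a.shape[1]==b.shape[1] else a
cv2.imwrite('pics/crop.png',np.vstack([a[:290, :790],b[:290,:790]]));
print(top['frame'][200:206,318:346:3].mean(2).round())
for n,c,(u,v) in(('t',top,(326,203)),('s',sc,(303,216)),('tw',top,(215,163)),('sw',sc,(427,208)),('tp',top,(169,163)),('sp',sc,(467,190))):
    z=24 if n in('t','s') else 30 if 'w' in n else 44
    print(n,ray(c,u,v,z).round(1))
for p in ((148,143),(238,142),(239,188),(148,188)):print(ray(top,*p,30).round(1))
```

```text
[[ 83.  85.  94.  84.  80.  85.  87.  99. 118. 117.]
 [ 84.  85.  89.  77.  82.  89.  93.  98. 117. 115.]
 [ 78.  87.  92.  79.  82.  88.  90.  95. 117. 118.]
 [ 83.  91.  99.  94.  84.  83.  90.  94. 116. 117.]
 [ 83.  98.  95.  98.  85.  82.  86.  98. 118. 117.]
 [ 90. 100.  82.  84.  93.  80.  84.  99. 119. 117.]]
t [496.2 -61.3  24. ]
s [505.5 -62.9  24. ]
tw [580.5 160.6  30. ]
sw [583.1 164.2  30. ]
tp [580.1 248.7  44. ]
sp [583.2 249.9  44. ]
[623.  294.1  30. ]
[622.3 114.   30. ]
[529.3 113.2  30. ]
[532.4 294.4  30. ]
```

View pics/crop.png

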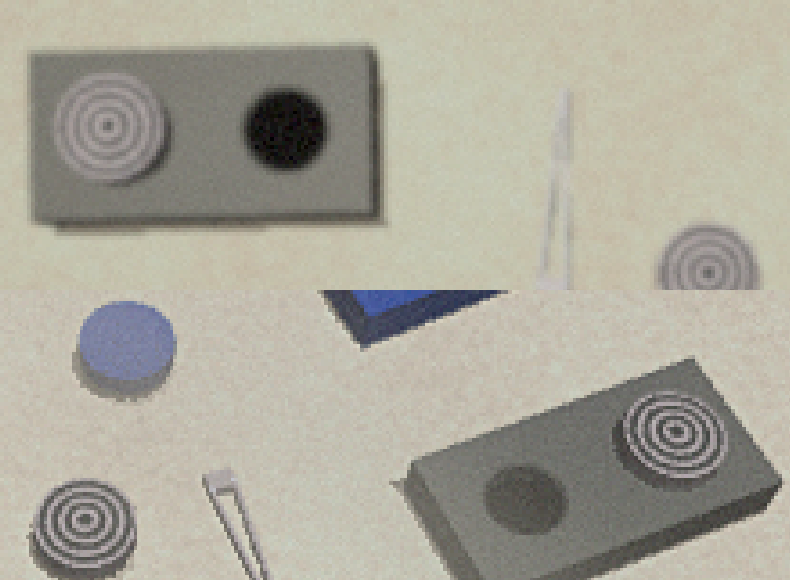

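The crop shows the steel disc with rings up at top (326,202) and scene (303,214). The parked disc is in the +y well and the empty well is in the grey block. I'll refine the positions.

Run:
```python
from h import *
L=lambda n:dict(np.load('/tmp/'+n+'.npz'))
top=L('top');sc=L('scene')
g=cv2.cvtColor(top['frame'],cv2.COLOR_RGB2GRAY)
def blob(m,u,v):
    n,l,s,ce=cv2.connectedComponentsWithStats(m.astype(np.uint8));i=min(range(1,n),key=lambda i:np.hypot(*(ce[i]-(u,v)))+(1e3 if s[i,4]<80 else 0));return s[i],ce[i]
b=cv2.GaussianBlur(g,(3,3),0)
print(blob(b[:,:]<45,215,163))
hs=cv2.cvtColor(top['frame'],cv2.COLOR_RGB2HSV)
gs=cv2.cvtColor(sc['frame'],cv2.COLOR_RGB2GRAY)
d=cv2.morphologyEx((cv2.GaussianBlur(g,(3,3),0)<106).astype(np.uint8),cv2.MORPH_CLOSE,np.ones((3,3)))
print(blob(d,326,202))
w=blob(b<45,215,163)[1];print('well top',ray(top,*w,30))
for uv,n in(((326.3,201.8),top),((303.3,214),sc)):print(ray(n,*uv,24))
# two-view triangulate
P=[c['K']@c['extrinsics'][:3] for c in(top,sc)]
X=cv2.triangulatePoints(*P,np.array([[326.3],[201.8]]),np.array([[303.3],[214.]]));print((X[:3]/X[3]).T)
R=cv2.Rodrigues(np.array([get_obs()['tcp_rot'][0],0,0]))[0]
from scipy.spatial.transform import Rotation as Ro
o=get_obs();R0=Ro.from_euler('xyz',o['tcp_rot'])
T=np.array([498,-62,150]);print(R0.inv().apply(T-o['tool_pos']),(R0.inv()*Ro.from_euler('xyz',[np.pi,0,np.pi/2])).as_rotvec())
```

```text
(array([204, 154,  22,  21, 353], dtype=int32), array([214.62889518, 163.78186969]))
(array([312, 189,  28,  29, 642], dtype=int32), array([325.92990654, 203.01869159]))
well top [578.90570305 161.36343083  30.        ]
[498.61266798 -61.97029971  24.        ]
[501.59369949 -60.7641433   24.        ]
[[499.22639673 -61.12221013  20.54242282]]
[-496.63846297 -452.10062694   67.34371329] [-1.28263396e-03  7.34580144e-04  1.30207417e+00]
```

Emit:
step_arm --increments "0 0 1.302 -497 -452 67 1;0 0 1.302 -497 -452 67 1;0 0 1.302 -497 -452 67 1;0 0 1.302 -497 -452 67 1;0 0 1.302 -497 -452 67 1;0 0 1.302 -497 -452 67 1;0 0 1.302 -497 -452 67 1;0 0 1.302 -497 -452 67 1;0 0 1.302 -497 -452 67 1;0 0 1.302 -497 -452 67 1;0 0 1.302 -497 -452 67 1;0 0 1.302 -497 -452 67 1;0 0 1.302 -497 -452 67 1;0 0 1.302 -497 -452 67 1"

```text
time: 1.85
tool_pos: [497.9, -60.3, 150.5]
tcp_rot: [-3.141, -0.0, 1.572]
contact_force: [-0.9, 1.1, -0.3]
grip_width: 91.8
```

Run:
```python
from h import *
o=get_obs();c=capture('wrist');save(c,'w1');np.savez('/tmp/w1.npz',tp=o['tool_pos'],tr=o['tcp_rot'],**c);print(o['time'],o['tool_pos'],o['tcp_rot'],c['tool_from_camera'],c['K'])
```

```text
1.85 [497.87675676 -60.32846254 150.52496045] [-3.14122384e+00 -3.97991336e-04  1.57226000e+00] [[ 1.23149124e-04 -9.66515896e-01 -2.56606717e-01  6.82264491e+01]
 [ 9.99999977e-01  7.45109915e-05  1.99266271e-04  3.46028656e-01]
 [-1.73473998e-04 -2.56606735e-01  9.66515884e-01 -1.67328377e+02]
 [ 0.00000000e+00  0.00000000e+00  0.00000000e+00  1.00000000e+00]] [[357.85815608   0.         312.71432502]
 [  0.         357.85815608 201.8578604 ]
 [  0.           0.           1.        ]]
```

View pics/w1.png

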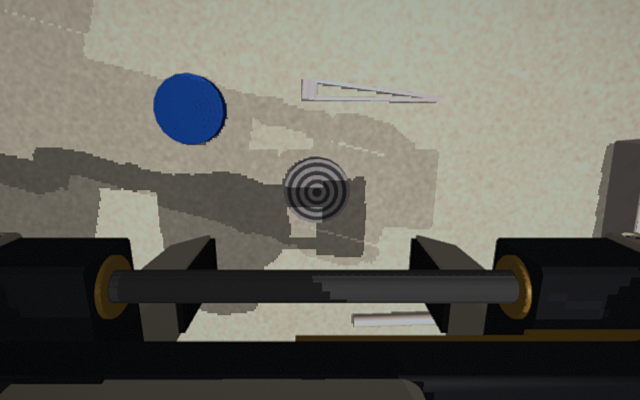

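The wrist view shows the disc's rings centred at about (317,190). The tweezers are clear of it at (365,92), and the blue decoy is at (190,107).

```bash
cat >> h.py <<'E'
from scipy.spatial.transform import Rotation as Ro
def wray(c,tp,tr,u,v,z):
    R=Ro.from_euler('xyz',tr).as_matrix();T=np.array(c['tool_from_camera']);d=R@T[:3,:3]@np.linalg.inv(c['K'])@np.array([u,v,1.]);o=R@T[:3,3]+tp
    return o+d*(z-o[2])/d[2]
E
python3 - <<'E'
from h import *
c=dict(np.load('/tmp/w1.npz'))
cr=c['frame'][150:230,270:365];cv2.imwrite('pics/w1c.png',cv2.resize(cr[:,:,::-1],None,fx=7,fy=7,interpolation=cv2.INTER_NEAREST))
for u,v in((317,190),(284,190),(350,190),(317,156),(317,222)):print(wray(c,c['tp'],c['tr'],u,v,24))
E
```

```text
[501.84387824 -59.7298675   24.        ]
[474.05146941 -59.77521911  24.        ]
[529.63526053 -59.68451755  24.        ]
[501.71050223 -31.08015392  24.        ]
[501.97563836 -88.03247962  24.        ]
```

View pics/w1c.png

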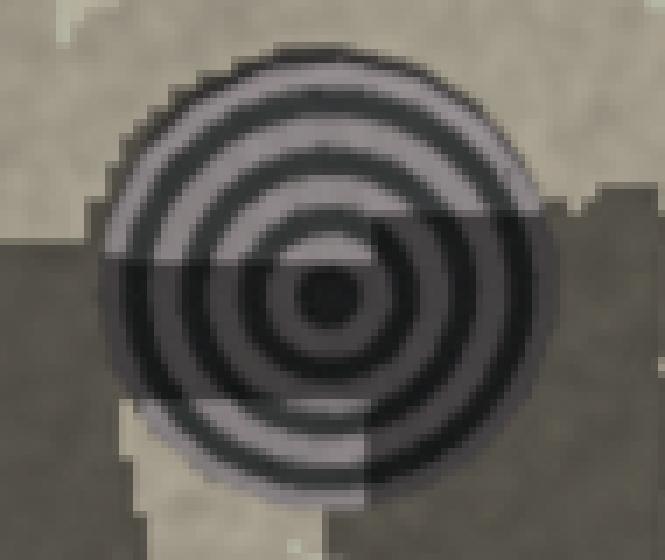

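Emit:
step_arm --increments "0 0 0 -1.5 3 45 1;0 0 0 -1.5 3 80 1;0 0 0 -1.5 3 80 1;0 0 0 -1.5 3 80 1;0 0 0 -1.5 3 80 1"

```text
time: 2.52
tool_pos: [502.6, -63.1, 72.1]
tcp_rot: [3.139, 0.001, 1.571]
contact_force: [0.2, 0.3, 0.4]
grip_width: 92.0
```

Run:
```python
from h import *
o=get_obs();c=capture('wrist');save(c,'w2');print(o['tool_pos'],o['tcp_rot'],o['contact_force']);np.savez('/tmp/w2.npz',tp=o['tool_pos'],tr=o['tcp_rot'],**c)
```

```text
[502.56735784 -63.11155881  72.0550908 ] [3.13856267e+00 7.42890468e-04 1.57123676e+00] [0.18543057 0.30009248 0.37025994]
```

View pics/w2.png

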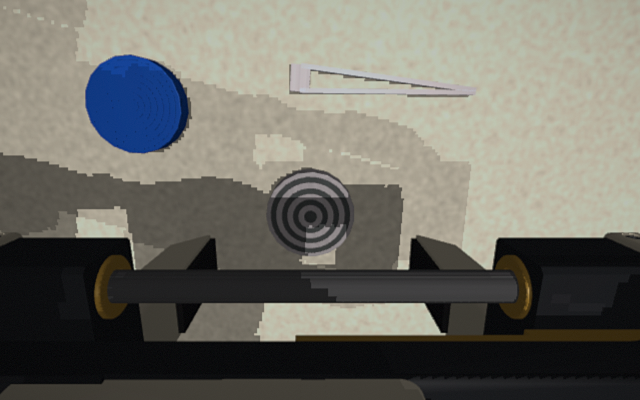

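Run:
```python
from h import *
c=dict(np.load('/tmp/w2.npz'))
print(c['tp'],[wray(c,c['tp'],c['tr'],u,v,24).round(1) for u,v in((310.5,215),(267,215),(354,215))])
o=[get_obs()['tool_pos'] for _ in range(3)];print(o)
```

```text
[502.56735784 -63.11155881  72.0550908 ] [array([501.7, -60.7,  24. ]), array([474.4, -60.6,  24. ]), array([529.1, -60.7,  24. ])]
[array([502.41469991, -63.15122673,  71.89347979]), array([502.41469991, -63.15122673,  71.89347979]), array([502.41469991, -63.15122673,  71.89347979])]
```

Emit:
step_arm --increments "0 0 0 1.5 -0.8 25 1;0 0 0 1.5 -0.8 37 1;0 0 0 1.5 -0.8 37 1;0 0 0 1.5 -0.8 37 1;0 0 0 1.5 -0.8 37 1"

```text
time: 3.2
tool_pos: [501.2, -61.7, 34.1]
tcp_rot: [3.14, 0.0, 1.571]
contact_force: [-0.2, -0.4, -1.2]
grip_width: 91.6
```

Emit:
step_arm --increments "0 0 0 0 0 0 -1;0 0 0 0 0 0 -1;0 0 0 0 0 0 -1;0 0 0 0 0 0 -1;0 0 0 0 0 0 -1;0 0 0 0 0 0 -1;0 0 0 0 0 0 -1;0 0 0 0 0 0 -1"

```text
time: 4.2
tool_pos: [500.7, -61.6, 33.4]
tcp_rot: [-3.142, -0.0, 1.571]
contact_force: [0.8, -0.5, -0.3]
grip_width: 16.5
```

The opening went to 16.5 mm, where a held flange would stop it at 56. Something is off, so I'll look.

Run:
```python
from h import *
c=capture('wrist');save(c,'w3');print(get_obs())
c=capture('scene');f=c['frame'][140:290,220:440,::-1];cv2.imwrite('pics/s3.png',cv2.resize(f,None,fx=3.5,fy=3.5,interpolation=cv2.INTER_NEAREST))
```

```text
{'time': 4.25, 'joint_positions': array([-2.74411445e-01,  5.35464896e-01,  1.80452448e+00,  6.74146572e-05,
        8.01577828e-01, -2.74504122e-01]), 'dq': array([ 0.00065828,  0.00055337, -0.00185891, -0.00131655, -0.00149094,
        0.00183186]), 'tau': array([ 4.55957252e-04, -4.51761818e+01, -1.67809474e+01,  4.94395068e-02,
        5.80584188e-02,  1.06586785e-04]), 'tool_pos': array([500.72996782, -61.5760526 ,  33.42505553]), 'tcp_rot': array([ 3.14155503e+00, -3.97231531e-05,  1.57084211e+00]), 'contact_force': array([-0.016295  ,  0.80397872, -0.05042035]), 'moment': array([-0.10847147,  0.01360219,  0.02871881]), 'grip_width': 11.989306638468179}
```

View pics/w3.png

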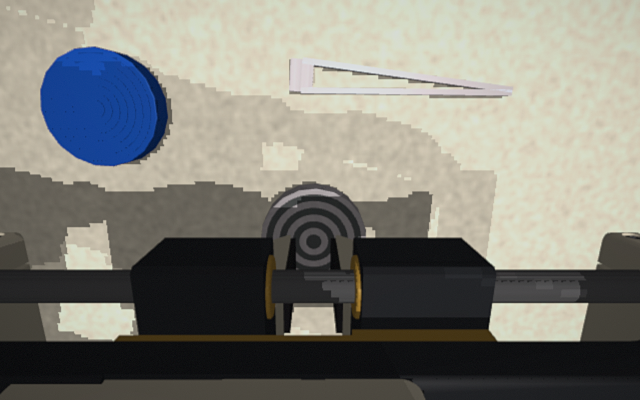

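View pics/s3.png

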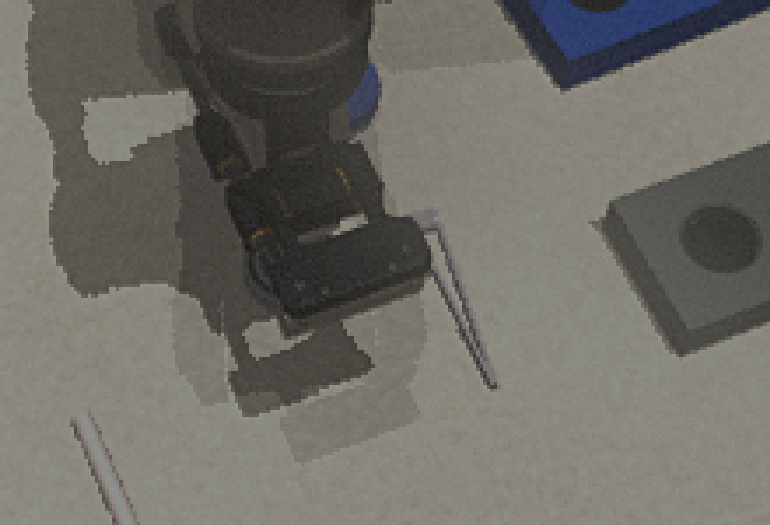

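Run:
```python
from h import *
import plant
try: print('nose',nose_length())
except Exception as e: print(nose_length,e)
c=capture('wrist');T=np.linalg.inv(c['tool_from_camera'])
for p in((0,0,0),(0,0,22),(0,6,22),(9.5,6,22),(9.5,-6,22),(9.5,6,0),(0,0,10),(0,46,22),(9.5,46,22)):
    q=c['K']@(T[:3,:3]@np.array(p)+T[:3,3]);print(p,(q[:2]/q[2]).round(1))
cv2.imwrite('pics/w3c.png',cv2.resize(c['frame'][170:350,220:410,::-1],None,fx=3.2,fy=3.2,interpolation=cv2.INTER_NEAREST))
```

```text
22.0 'float' object is not callable
(0, 0, 0) [311.9 247.8]
(0, 0, 22) [312.  232.8]
(0, 6, 22) [322.7 232.8]
(9.5, 6, 22) [322.9 216.6]
(9.5, -6, 22) [301.2 216.6]
(9.5, 6, 0) [324.1 229.8]
(0, 0, 10) [312.  240.6]
(0, 46, 22) [394.1 232.8]
(9.5, 46, 22) [395.1 216.6]
```

View pics/w3c.png

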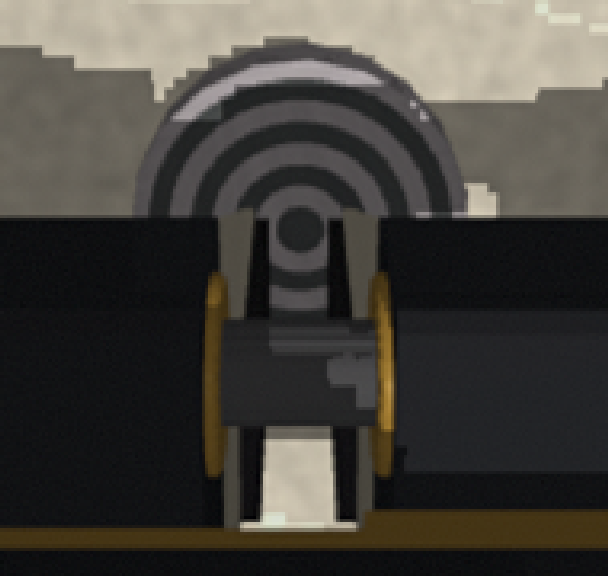

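The fingers shut above the disc and never touched it. In the wrist picture their tips sit at about row 236, while a 22 mm nose would put them at about row 216. That suggests the tips are some 30 mm shorter than stated. I'll lift a little and measure the tip height independently.

Emit:
step_arm --increments "0 0 0 0 0 -60 -1;0 0 0 0 0 -110 -1;0 0 0 0 0 -110 -1;0 0 0 0 0 -110 -1"

```text
time: 4.85
tool_pos: [500.2, -61.4, 142.8]
tcp_rot: [-3.141, -0.0, 1.571]
contact_force: [-0.7, -0.4, -0.7]
grip_width: 0.1
```

Run:
```python
from h import *
o=get_obs();print(o['tool_pos'],o['tcp_rot'],o['grip_width'])
c=capture('scene');np.savez('/tmp/s4.npz',**c)
x,y,z=o['tool_pos']
im=c['frame'][...,::-1].copy()
for t in(22,3,0,-11,-47):print(t,proj(c,(x,y,z-t)).round(1))
u0,v0=200,80
f=cv2.resize(im[80:250,200:400],None,fx=3.5,fy=3.5,interpolation=cv2.INTER_NEAREST)
for t,col in((22,(0,0,255)),(-11,(0,255,0)),(-44,(255,0,0))):
    u,v=proj(c,(x,y,z-t));cv2.circle(f,(int((u-u0)*3.5),int((v-v0)*3.5)),3,col,-1)
cv2.imwrite('pics/s4.png',cv2.convertScaleAbs(f,alpha=1.8))
c=capture('wrist');save(c,'w4')
```

```text
[500.19160612 -61.41926371 142.84592422] [-3.14080010e+00 -3.16452828e-04  1.57079033e+00] 0.09597125659021222
22 [302.  185.7]
3 [301.8 179.6]
0 [301.8 178.7]
-11 [301.7 175. ]
-47 [301.3 162.4]
```

View pics/s4.png

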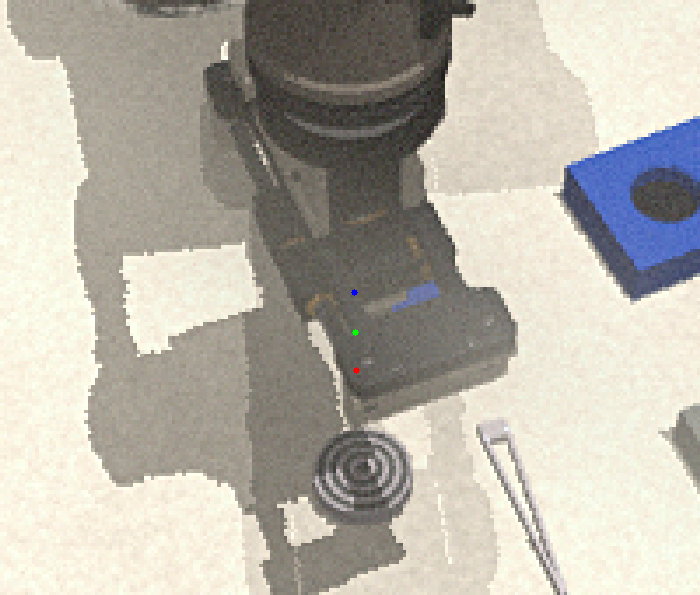

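View pics/w4.png

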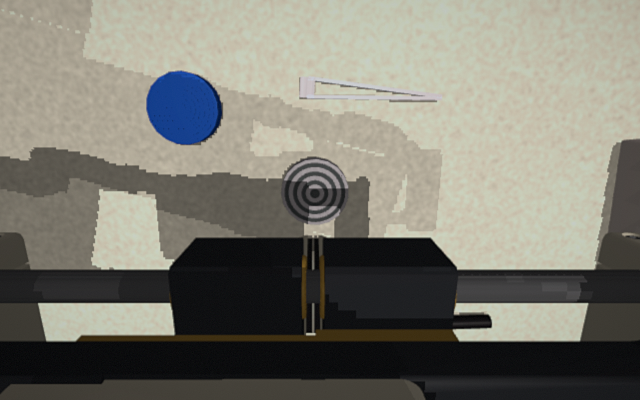

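Run:
```python
from h import *
c=dict(np.load('/tmp/s4.npz'))
E=c['extrinsics'];R=E[:3,:3];o=-R.T@E[:3,3]
for u,v in((304.3,201.4),(346.3,186.3)):
    d=R.T@np.linalg.inv(c['K'])@np.array([u,v,1]);s=(595-o[0])/d[0];print(o+s*d)
for p in((595,-99,187),(595,-24,187),(595,-99,154),(595,-24,154)):print(p,proj(c,p))
```

```text
[595.         -93.76673834 230.40388928]
[595.         -26.744547   231.81570712]
(595, -99, 187) [301.430505   217.43491417]
(595, -24, 187) [346.09060515 201.59406847]
(595, -99, 154) [301.76292386 227.78305704]
(595, -24, 154) [344.81410651 212.29747872]
```

The scene view agrees. The body's lower edge is about 88 mm above the TCP, where 44 mm was stated. In the wrist view, the open-finger corners at columns 215 and 411 (91.8 mm apart) give a depth of 168 mm. That puts the tips about 12 mm *behind* the TCP, not 22 mm ahead. The real nose is about -12 mm, so I'll descend open and check by looking and by force.

Emit:
step_arm --increments "0 0 0 0 1 50 1;0 0 0 0 1 100 1;0 0 0 0 1 100 1;0 0 0 0 1 100 1;0 0 0 0 1 100 1;0 0 0 0 1 100 1;0 0 0 0 1 100 1;0 0 0 0 1 100 1;0 0 0 0 1 100 1"

```text
time: 6.08
tool_pos: [501.8, -61.6, 43.5]
tcp_rot: [3.141, -0.0, 1.571]
contact_force: [0.4, -0.1, 0.6]
grip_width: 85.6
```

Run:
```python
from h import *
o=get_obs();c=capture('wrist');save(c,'w5');print(o['tool_pos'],o['contact_force'],o['grip_width']);np.savez('/tmp/w5.npz',tp=o['tool_pos'],tr=o['tcp_rot'],**c)
```

```text
[501.75533711 -61.58649887  43.49197596] [ 0.43711087 -0.0895227   0.64378448] 85.58127250280879
```

View pics/w5.png

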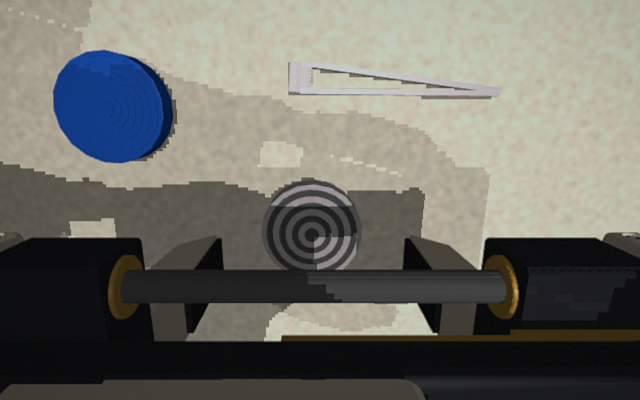

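Emit:
step_arm --increments "0 0 0 0.5 0 25 1;0 0 0 0.5 0 36 1;0 0 0 0.5 0 36 1;0 0 0 0.5 0 36 1"

```text
time: 6.62
tool_pos: [502.1, -61.2, 7.8]
tcp_rot: [3.141, 0.0, 1.571]
contact_force: [0.4, 0.2, -0.7]
grip_width: 91.5
```

Run:
```python
from h import *
c=dict(np.load('/tmp/w5.npz'));print(wray(c,c['tp'],c['tr'],312,233,24))
o=get_obs();c=capture('wrist');save(c,'w6');print(o['tool_pos'],o['contact_force'],o['grip_width']);np.savez('/tmp/w6.npz',tp=o['tool_pos'],tr=o['tcp_rot'],**c)
c=capture('scene');cv2.imwrite('pics/s6.png',cv2.convertScaleAbs(cv2.resize(c['frame'][150:270,230:400,::-1],None,fx=4,fy=4),alpha=2))
```

```text
[501.75140195 -60.7741064   24.        ]
[502.10463415 -61.18237041   7.84949167] [ 0.42379547  0.2370733  -0.71766748] 91.47554932458979
```

View pics/w6.png

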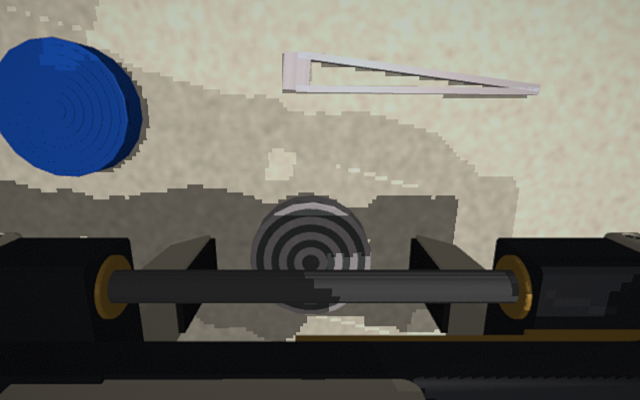

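View pics/s6.png

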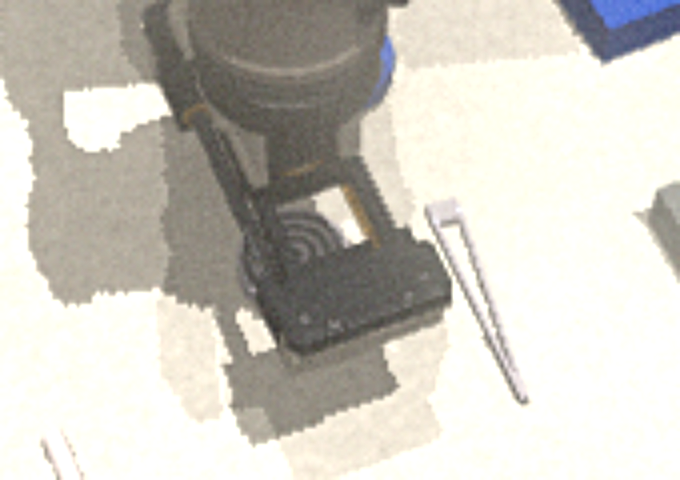

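Emit:
step_arm --increments "0 0 0 0.5 0 5 1;0 0 0 0.5 0 10 1;0 0 0 0.5 0 13 1;0 0 0 0.5 0 13 1"

```text
time: 7.22
tool_pos: [501.5, -60.5, -6.0]
tcp_rot: [-3.141, -0.0, 1.571]
contact_force: [0.1, 0.4, -0.2]
grip_width: 91.8
```

Emit:
step_arm --increments "0 0 0 0 0 1.5 1;0 0 0 0 0 1.5 1"

```text
time: 7.48
tool_pos: [501.7, -60.6, -7.1]
tcp_rot: [-3.142, -0.0, 1.571]
contact_force: [-0.6, 0.2, 0.4]
grip_width: 91.8
```

Emit:
step_arm --increments "0 0 0 0 0 1.5 1;0 0 0 0 0 1.5 1"

```text
time: 7.72
tool_pos: [501.7, -60.5, -8.7]
tcp_rot: [-3.142, -0.0, 1.571]
contact_force: [-0.2, -0.3, -0.5]
grip_width: 91.9
```

Emit:
step_arm --increments "0 0 0 0 0 1 1;0 0 0 0 0 1 1"

```text
time: 7.98
tool_pos: [501.8, -60.6, -9.1]
tcp_rot: [3.141, 0.0, 1.571]
contact_force: [-1.4, 0.6, 5.3]
grip_width: 92.0
```

Emit:
step_arm --increments "0 0 0 0 0 1 1;0 0 0 0 0 1 1"

```text
time: 8.22
tool_pos: [501.8, -60.6, -9.1]
tcp_rot: [3.141, 0.0, 1.571]
contact_force: [-4.1, 1.7, 15.8]
grip_width: 92.0
```

Emit:
step_arm --increments "0 0 0 0 0 1 1;0 0 0 0 0 1 1"

```text
time: 8.48
tool_pos: [501.9, -60.6, -9.2]
tcp_rot: [3.14, 0.0, 1.571]
contact_force: [-6.3, 1.0, 26.0]
grip_width: 91.7
```

The tips touch the bench at TCP z = -9.1, so the true nose is -9.1 mm. Grip with the tips at 12 mm, which is TCP z of about +3.

Emit:
step_arm --increments "0 0 0 0 0 -8 1;0 0 0 0 0 -14.7 1;0 0 0 0 0 -14.7 1;0 0 0 0 0 -14.7 -1;0 0 0 0 0 -14.7 -1;0 0 0 0 0 -14.7 -1;0 0 0 0 0 -14.7 -1;0 0 0 0 0 -14.7 -1;0 0 0 0 0 -14.7 -1;0 0 0 0 0 -14.7 -1"

```text
time: 9.72
tool_pos: [501.6, -60.5, 3.0]
tcp_rot: [-3.141, -0.0, 1.571]
contact_force: [-0.4, 0.5, -1.3]
grip_width: 54.5
```

Emit:
step_arm --increments "0 0 0 0 0 -5 -1;0 0 0 0 0 -20 -1;0 0 0 0 0 -50 -1;0 0 0 0 0 -50 -1;0 0 0 0 0 -50 -1"

```text
time: 10.35
tool_pos: [501.5, -60.5, 53.0]
tcp_rot: [3.142, -0.0, 1.571]
contact_force: [-0.2, 0.7, -1.7]
grip_width: 54.0
```

Run:
```python
from h import *
o=get_obs();c=capture('wrist');save(c,'w7');print(o['tool_pos'],o['contact_force'],o['grip_width']);np.savez('/tmp/w7.npz',tp=o['tool_pos'],tr=o['tcp_rot'],**c)
```

```text
[501.50400664 -60.50384986  53.0468051 ] [-0.17497788  0.73652568 -1.67662325] 54.036930646043324
```

View pics/w7.png

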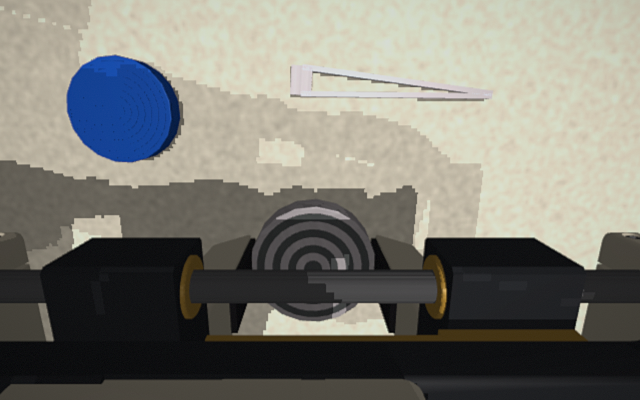

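The disc is held: it rose with the hand, its weight reads about 1.5 N, and its centre is near (314,264). Next I'll carry it to just short of the block and measure the well with the wrist camera.

Emit:
step_arm --increments "0 0 0 10 5 -40 -1;0 0 0 60 30 -60 -1;0 0 0 110 60 -60 -1;0 0 0 135 78 -60 -1;0 0 0 135 78 -60 -1;0 0 0 135 78 -60 -1"

```text
time: 11.15
tool_pos: [578.7, 74.0, 112.0]
tcp_rot: [-3.139, 0.0, 1.571]
contact_force: [0.5, -0.8, -2.4]
grip_width: 54.4
```

Run:
```python
from h import *
o=get_obs();c=capture('wrist');save(c,'w8');print(o['tool_pos'],o['tcp_rot'],o['contact_force'],o['grip_width']);np.savez('/tmp/w8.npz',tp=o['tool_pos'],tr=o['tcp_rot'],**c)
```

```text
[578.73299478  74.03393185 111.96189983] [-3.13903053e+00  2.25335515e-04  1.57091638e+00] [ 0.46805319 -0.80595149 -2.43574313] 54.37078642606262
```

View pics/w8.png

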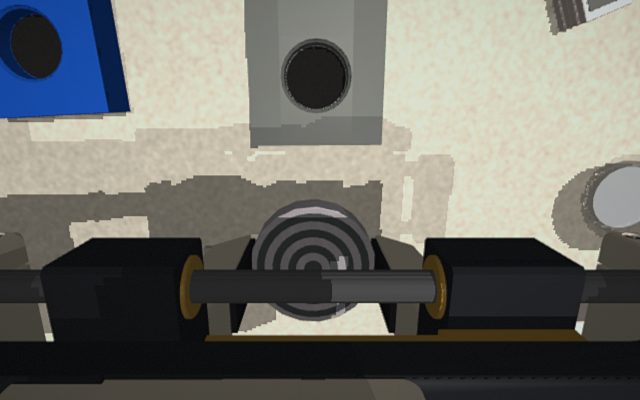

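Run:
```python
from h import *
c=dict(np.load('/tmp/w8.npz'));W=lambda u,v,z:wray(c,c['tp'],c['tr'],u,v,z).round(1)
g=cv2.cvtColor(c['frame'],cv2.COLOR_RGB2GRAY);b=(g<75).astype(np.uint8);b[120:]=0;b[:,:240]=0;b[:,390:]=0
n,l,s,ce=cv2.connectedComponentsWithStats(b);i=1+s[1:,4].argmax();print(s[i],ce[i])
print('mouth',W(316,75.5,30),W(281,75,30),W(351,75,30),W(316,39,30),W(316,112,30))
print('block edges',W(251,146,30),W(382,145,30))
zt=c['tp'][2]+21
print('disc',W(314,264,zt),W(252,264,zt),W(376,264,zt),W(314,200,zt),W(314,321,zt))
cr=c['frame'][20:330,220:410,::-1];cv2.imwrite('pics/w8c.png',cv2.resize(cr,None,fx=1.9,fy=1.9,interpolation=cv2.INTER_NEAREST))
```

```text
[ 284   39   66   70 3445] [316.28127721  74.45544267]
mouth [581.1 162.2  30. ] [558.  162.5  30. ] [604.1 162.5  30. ] [581.  184.4  30. ] [581.1 138.9  30. ]
block edges [536.2 116.   30. ] [626.8 116.8  30. ]
disc [579.7  74.9 133. ] [552.2  74.9 133. ] [607.2  74.9 133. ] [579.7 104.2 133. ] [579.8  46.2 133. ]
```

View pics/w8c.png

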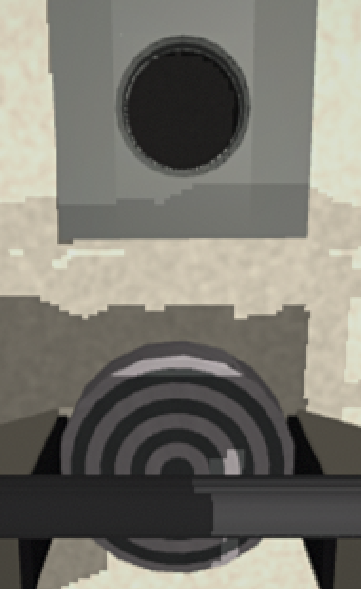

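Emit:
step_arm --increments "0 0 0 45 0.5 0 -1;0 0 0 86.3 0.5 0 -1;0 0 0 86.3 0.5 30 -1;0 0 0 86.3 0.5 53 -1;0 0 0 86.3 0.5 60 -1;0 0 0 86.3 0.5 60 -1;0 0 0 86.3 0.5 60 -1"

```text
time: 12.08
tool_pos: [581.0, 160.4, 54.3]
tcp_rot: [3.14, -0.0, 1.57]
contact_force: [0.1, 0.7, -1.9]
grip_width: 54.1
```

Run:
```python
from h import *
o=get_obs();print(o['tool_pos'],o['tcp_rot'],o['contact_force'],o['grip_width'])
c=capture('scene');cv2.imwrite('pics/s9.png',cv2.convertScaleAbs(cv2.resize(c['frame'][100:260,330:530,::-1],None,fx=3.7,fy=3.7),alpha=1.8))
c=capture('wrist');save(c,'w9')
```

```text
[580.98260438 160.39912752  54.25129176] [ 3.13966287e+00 -3.75451249e-04  1.57010300e+00] [ 0.13375381  0.71032871 -1.8758293 ] 54.11787767113258
```

View pics/s9.png

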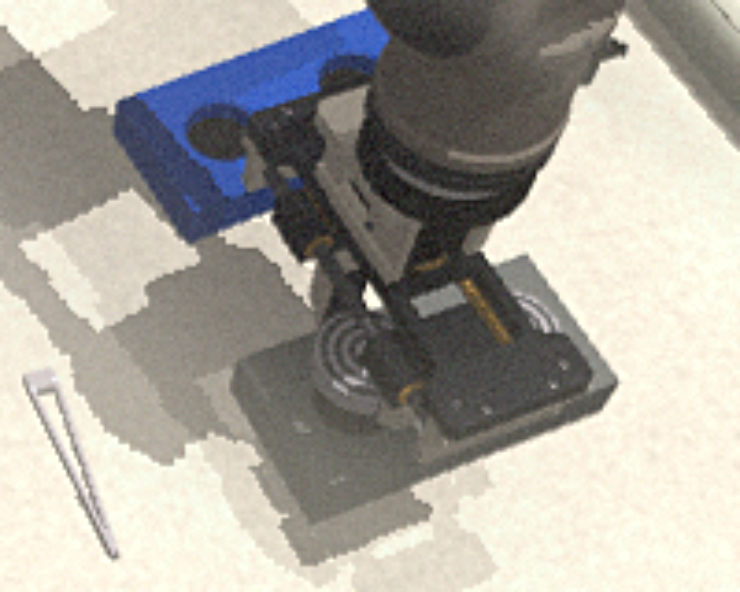

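View pics/w9.png

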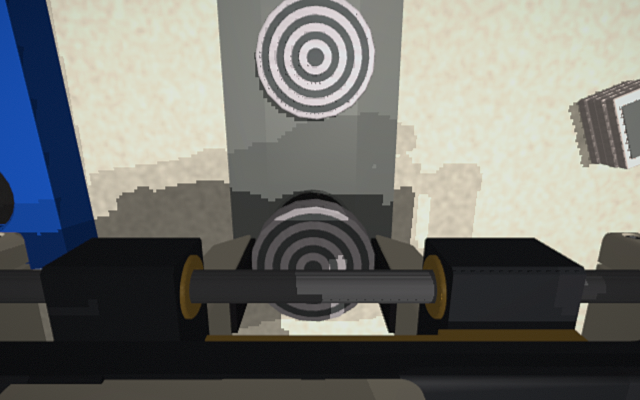

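Run:
```python
from h import *
o=get_obs();c=capture('wrist');tp,tr=o['tool_pos'],o['tcp_rot'];print(tp,tr)
print('parked',wray(c,tp,tr,315,57.5,44),'disc',wray(c,tp,tr,314,264,tp[2]+21),'block edges',wray(c,tp,tr,228,150,30),wray(c,tp,tr,398,150,30))
```

```text
[580.87783703 160.59376208  54.17889075] [ 3.13972398e+00 -3.60331202e-04  1.57045083e+00]
parked [582.36322211 250.93839393  44.        ] disc [581.79000395 161.44706457  75.17889075] block edges [536.1722982  206.61103209  30.        ] [626.82039943 206.56933458  30.        ]
```

Emit:
step_arm --increments "0 0 0 0 0 8 -1;0 0 0 0 0 16 -1;0 0 0 0 0 22 -1;0 0 0 0 0 26 -1;0 0 0 0 0 28 -1;0 0 0 0 0 28 -1;0 0 0 0 0 28 -1"

```text
time: 13.1
tool_pos: [580.4, 160.8, 25.4]
tcp_rot: [3.141, -0.0, 1.571]
contact_force: [-0.2, -1.4, -2.3]
grip_width: 54.4
```

Emit:
step_arm --increments "0 0 0 0 0 1 -1;0 0 0 0 0 1 -1"

```text
time: 13.35
tool_pos: [580.2, 160.7, 24.2]
tcp_rot: [3.142, -0.0, 1.571]
contact_force: [-0.7, 0.4, -1.9]
grip_width: 54.3
```

Emit:
step_arm --increments "0 0 0 0 0 1 -1;0 0 0 0 0 1 -1"

```text
time: 13.6
tool_pos: [580.2, 160.8, 23.0]
tcp_rot: [-3.142, -0.0, 1.571]
contact_force: [0.2, 0.2, -0.5]
grip_width: 53.9
```

Emit:
step_arm --increments "0 0 0 0 0 0.6 -1;0 0 0 0 0 0.6 -1"

```text
time: 13.85
tool_pos: [580.3, 160.7, 23.0]
tcp_rot: [3.141, -0.0, 1.571]
contact_force: [-1.6, -0.4, 4.2]
grip_width: 54.0
```

The disc is seated: z stopped at 23.0, as predicted, with about 4 N upward. I'll open and retreat.

Emit:
step_arm --increments "0 0 0 0 0 0 0.6;0 0 0 0 0 0 0.6;0 0 0 0 0 0 0.8;0 0 0 0 0 0 0.8;0 0 0 0 0 0 0.8;0 0 0 0 0 -5 0.8;0 0 0 0 0 -20 0.8;0 0 0 0 0 -60 0.8;0 0 0 0 0 -110 0.8;0 0 0 -60 0 -130 0.8;0 0 0 -120 0 -130 0.8;0 0 0 -160 0 -130 0.8;0 0 0 -160 0 -130 0.8"

```text
time: 15.48
tool_pos: [580.5, -2.2, 153.9]
tcp_rot: [3.14, 0.001, 1.567]
contact_force: [-0.0, 0.3, -0.1]
grip_width: 82.2
```

Run:
```python
from h import *
o=get_obs();print(o['time'],o['tool_pos'],o['contact_force'],o['grip_width'])
c=capture('scene');a=cv2.convertScaleAbs(cv2.resize(c['frame'][150:250,370:510,::-1],None,fx=4,fy=4),alpha=1.6)
cv2.imwrite('pics/s10.png',a)
c=capture('wrist');save(c,'w10');t=capture('top');save(t,'t10')
for u,v,n in((0,0,''),):pass
np.savez('/tmp/w10.npz',tp=o['tool_pos'],tr=o['tcp_rot'],**c)
```

```text
15.475 [580.50171913  -2.1567452  153.87712075] [-0.04700351  0.2828974  -0.06854335] 82.23447593495422
```

View pics/s10.png

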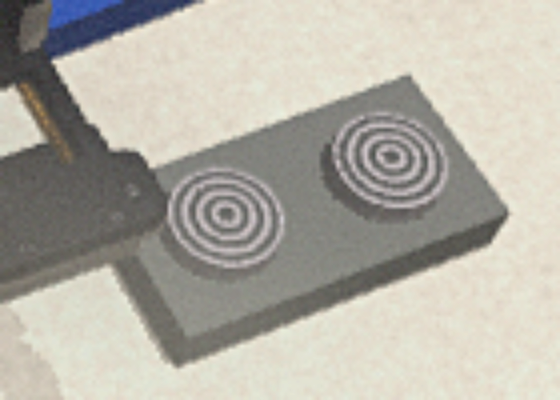

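View pics/w10.png

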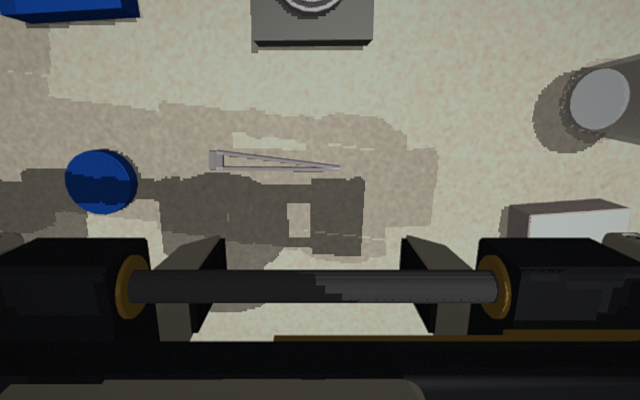

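View pics/t10.png

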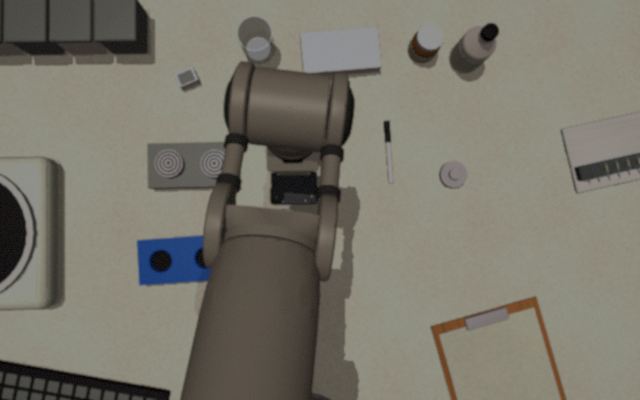

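Run:
```python
from h import *
t=dict(np.load('/tmp/top.npz'));s=dict(np.load('/tmp/scene.npz'))
P=[c['K']@c['extrinsics'][:3] for c in(t,s)]
X=cv2.triangulatePoints(*P,np.array([[213.8,168.7],[163,163.3]]),np.array([[426.75,467.5],[203.25,189]]));print((X[:3]/X[3]).T.round(1))
print(get_obs()['dq'].round(3)); close_job()
```

```text
[[579.2 161.5  43.3]
 [580.5 251.   43. ]]
[ 0.02   0.006  0.003 -0.001 -0.003  0.001]
the job is handed in; nothing more can be done
```

The grooved-face-up steel disc is now in the empty well of the grey block, released, and the job is handed in at about 15.7 s.

- **First grasp missed:** the fingers closed on air above the disc, because the stated tool data were wrong. `nose_length` says the fingertips are 22 mm ahead of the TCP. The pictures put them behind it, and a light bench touch (26 N) measured them about 9 mm behind. I gripped again with that corrected value.
- **Seating:** the descent stopped at the predicted height (TCP z = 23.0) with about 4 N upward before I let go.
- **Last checks:** from two camera views, the placed disc's top is at (579, 161.5, 43.3), against about 44 mm expected for a seated disc. It is 90 mm from the parked disc, whose top measures 43.0, so the flange is flat on the block.
- **Left alone:** the parked disc and the face-down disc appear unmoved. The robot was clear of everything, with a force reading of about 0 N.
- **Disagreements:** the gripper read about 54 mm on the 56 mm flange. The scene view showed the gripper's body about 88 mm behind the TCP, where 44 mm was stated.

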